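Nudge a bat onto the pins of a potter's wheel

ROBOT

A 6-joint arm with a two-finger parallel gripper is mounted at the origin on the work surface. World frame = base frame: x ahead of the robot, y to its left, z up, the work surface at z = 0. Lengths are in mm, angles in rad, forces in N, time in s.
With the tool pointing down it reaches from about 350 to 1000 mm from the base axis. Payload 7.1 kg.
Tool frame: the origin (TCP) lies between the finger pads; the fingertips stand 11 mm ahead of it and the grasp point (between the pads) lies 8 mm behind it; z points along the fingers, y is the line along which they close (so a half turn about z gives the same grasp; the last joint's range is limited). The gripper opens to 85 mm and grips with 20 to 120 N. Pads are 22 mm wide; open, the fingers measure 114 mm over their backs; the gripper's body (76 mm by 85 mm) begins 54 mm behind the grasp point. The pads swing forward as they close: fully open they stand 13 mm farther back than shut.
Start: joints at [-1.201, 0.423, 1.63, -0, 1.089, -0.019], TCP at [236.94, -578.329, 242.319] pointing down, gripper open.
Joint ranges: [-3, 3], [-0.9, 2.11], [0.09, 2.58], [-1.31, 4.45], [0.11, 2.69], [-2.54, 2.54]. Speed limits (rad/s): [2.39, 2.39, 3.01, 3.14, 3.14, 3.14].

INTERFACE

Orientations are given as [roll, pitch, yaw] about the fixed x, y, z axes, in that order (R = Rz(yaw) Ry(pitch) Rx(roll)).
In Python, from plant import arm gives the robot as it stands. Calls block until the motion is done:
- arm.movep(position, orientation): joint-space move of the TCP to a pose.
- arm.move_straight(position, rot=None, velocity=150, stop_force=None): straight line of the TCP; rot=None keeps the orientation; velocity is the mean speed in mm/s. With stop_force (N) it stops when the force on the tool has changed by that much, and returns True; else False.
- arm.goto_joints(angles): joint-space move.
- arm.move_gripper(opening, newtons=None): opening from 0.0 (shut) to 1.0 (fully open); newtons is the grip in N (None keeps the last); returns when the fingers have stopped.
- arm.hold(seconds).
- arm.solve_ik(position, orientation): joint angles nearest the present ones, or None.
- arm.observe(): the state.
- arm.capture(name): name is "scene" or "top" or "wrist"; returns the picture (480x640x3 uint8, blue, green, red); there is no depth.
- arm.get_calibration(name): a dict with "fx", "fy", "cx", "cy" (pixels), "rvec" (rotation vector, rad) and "tvec" (3), from world to camera coordinates, as OpenCV has them; the wrist camera has in their place "hand_eye" (4x4, takes a point from camera to tool coordinates, whose origin is the TCP and whose axes are the flange's). Camera axes: x right, y down, z forward; pixel columns grow to the right and rows downward; lengths in mm; the calibration is good to about 2 mm. A picture is of the moment at which its call begins: read the wrist's pose just before it. get_calibration takes no time and is no camera call.
A pose or a line that the arm cannot do raises arm.IKError and nothing moves.
- arm.finish_job(): hands the job in; it is judged then, once.
Trained networks look in the newest picture that a camera, given by its name, has taken for a name from the list of things; names that differ only in an ending like _2 or _b are one class to them, and where a whole thing is asked for, a point or a joint stands for the part that bears it (a point fixed in the world has none). Each returns a list of dicts, best first, with "confidence" (0 to 1); they miss things now and then, are a little off and sometimes report something else, mostly with a low value. They report only what shows in the picture. A call takes as long as a camera call.
- arm.find_in(camera, thing): "bbox" ([left, top, right, bottom] in pixels, round what is visible of it).
- arm.masks_of(camera, thing): "mask" (480x640 bool, what is visible of it) and "bbox" ([left, top, right, bottom] in pixels, round what is visible of it).
- arm.pinpoint(camera, thing): "location" ([row, column] in pixels: a listed point, or the origin of a listed thing).
The state is a dict: "t": time; "q": joint angles; "qd": joint speeds; "joint_torque": joint torques, N m; "eef_pos": TCP position; "tool_rot": TCP orientation; "force": force on the tool from outside, world axes, zero at the start; "torque": the same for the moment, N m; "grip_width": opening from 0.0 (shut) to 1.0 (fully open); "finger_force": force on a finger pad.
Only numpy, scipy, OpenCV 4.12 (cv2) and the standard library are available. Lean on these libraries where they do the work, as an engineer would, in place of code of your own. Each camera call takes 0.05 s, during which the arm holds its last target. There are 200 camera calls.

TASK

The square plywood bat on the potter's wheel has been set down crooked and is riding on top of the two bat pins. Nudge it sideways with the fingertips, without picking it up, until both of its holes drop over the pins and it lies flat on the wheel head, then take the hand away. Leave the pots, jar and tools on and around the wheel where they are.

Things in the scene. Friction and masses are not known exactly. Their poses are not given: they have to be found in the camera images.
- bat: plywood bat, loose board 180 mm square to its axes, 12 mm thick, 0.22 to 0.41 kg. Origin: centre of its underside, z up; its x axis runs through both holes, at x = +60 (round) and -60 mm (slot). Starts up to 36 mm off along the head's y, 5 to 18 mm off along its +x, turned up to 0.22 rad, leaning about 0.1 rad on the pins. 1 to 3 N slides it. Fits either way round
- round_hole (a point): centre of the bat's round hole, on its top face: hole 12.5 mm across, right through
- slot_hole (a point): centre of the bat's slotted hole, on its top face: slot 18 mm along the bat's x by 12.5 mm across, right through
- wheel_head: round aluminium wheel head, 230 mm across, 13 mm thick. Origin: centre of its flat top face, 175 mm above the bench, z up; the two pins stand on its x axis. Its stiff drive turns about z only under more than 2 N m (about 20 N at the bat's edge). Under its rim is a 22 mm gap to the deck. The seated bat's origin lies on this origin, its x along this x, either way round
- pin_a (a point): tip of the bat pin at x = +60 mm on the wheel head: upright steel pin 10 mm across, 9 mm high, round-topped. Hidden under the bat at the start; a short black mark on the head's rim shows the direction of each pin from the centre
- pin_b (a point): tip of the other bat pin, the same, at x = -60 mm on the wheel head (pins 120 mm apart)
- wheel: tabletop potter's wheel, dark grey plastic housing with a flat deck 140 mm above the bench, fixed to it. Origin: on the bench under the head's centre. The deck spans x -155 to +155 mm and y -165 to +335 mm; the end beyond y = 165 mm is a shelf holding jar, rib and loop tool
- jar: lidded glaze jar, 60 mm across, 80 mm tall, standing on the deck's shelf end; origin at the centre of its foot. Leave alone
- rib: wooden throwing rib 100 x 45 x 8 mm lying on the deck's shelf end; origin at the centre of its underside. Leave alone
- loop_tool: trimming tool 175 mm long and 12 mm thick, wooden handle and wire loop, lying on the deck's shelf end; origin under the middle of its handle. Leave alone
- mug: unglazed mug, 80 mm across, 90 mm tall, on the bench to the right of the wheel; origin at the centre of its foot. Leave alone
- bowl: unglazed bowl, 124 mm across, 60 mm tall, on the bench to the right; origin at the centre of its foot. Leave alone
- brush: glaze brush, 200 mm long, lying on the bench to the right; origin near its middle. Leave alone
- paddle: wooden clay paddle, 235 mm long, 12 mm thick, lying on the bench to the left; origin on its underside near the middle. Leave alone

How it is judged:
By the outcome, as a careful person would: the job done as asked, in the order asked, and still so for the second after the job is handed in, with the robot touching nothing.
It also fails if it takes over 64 s, if anything falls off the work surface, if the arm or the gripper's body presses on something with over 40 N, if the wrist force passes 120 N, or if a joint passes its speed limit or range.

## Working session

There is one attempt and no reset: what is moved stays moved. The work goes in short steps, each a Python script; the robot and the scene stay as the last script left them, time stands still between calls to the robot, and variables do not carry over. Pictures are saved under pics/ and viewed, at most 10 in all, crops included, and the job is handed in when it is done.

```bash
ls; mkdir -p pics; python3 - <<'E'
from plant import arm
import cv2,numpy as np
for n in("scene","top"):
    im=arm.capture(n);cv2.imwrite(f"pics/{n}0.png",im)
    c=arm.get_calibration(n);print(n,c)
    for t in("bat","round_hole","slot_hole","wheel_head","wheel","jar"):
        print(t,[(np.round(d["location"],1).tolist(),round(d["confidence"],2)) for d in arm.pinpoint(n,t)][:3])
print(arm.observe())
E
```

```text
pics
scene {'fx': 458.8553212837733, 'fy': 458.8553212837733, 'cx': 320.4154941291018, 'cy': 243.06582899343778, 'rvec': array([ 0.67674361,  2.59633115, -1.20062647]), 'tvec': array([ 436.90182027,  -72.42397436, 1544.20328628])}
bat [([228.0, 301.6], 0.89), ([230.8, 278.6], 0.5)]
round_hole [([233.1, 285.3], 0.63)]
slot_hole [([212.1, 314.6], 0.89)]
wheel_head []
wheel []
jar [([295.8, 313.4], 0.77)]
top {'fx': 585.8637452013231, 'fy': 585.8637452013231, 'cx': 314.9767286019196, 'cy': 238.39542393312217, 'rvec': array([ 2.063006  , -2.12097309,  0.24922472]), 'tvec': array([  33.88841156,  548.56666713, 1312.817846  ])}
bat [([224.1, 335.4], 0.73)]
round_hole [([196.7, 323.6], 0.86)]
slot_hole [([250.1, 342.8], 0.72)]
wheel_head [([262.4, 255.7], 0.28)]
wheel [([225.4, 334.3], 0.6)]
jar [([200.2, 241.1], 0.79)]
{'t': 0.7, 'q': array([-1.20099881e+00,  4.23075912e-01,  1.62990900e+00, -2.60312384e-05,
        1.08864239e+00, -1.90233099e-02]), 'qd': array([-0.000596  ,  0.000334  ,  0.00036187, -0.00102515,  0.00187564,
       -0.00086201]), 'joint_torque': array([-6.43093445e-04, -5.57186723e+01, -2.82096004e+01, -4.42529290e-05,
        7.41638596e-04, -6.59343769e-06]), 'eef_pos': array([ 236.92849633, -578.31638368,  242.33056941]), 'tool_rot': array([-3.14155757e+00,  2.23998883e-05,  3.88832895e-01]), 'force': array([-0.72906033, -0.1210563 ,  0.89810777]), 'torque': array([-0.02576875, -0.0146853 , -0.00087872]), 'finger_force': 0.0, 'grip_width': 1.0014580089766163}
```

```bash
python3 - <<'E'
import cv2
im=cv2.imread("pics/top0.png");cv2.imwrite("pics/topc.png",cv2.resize(im[120:340,190:480],None,fx=2.7,fy=2.7,interpolation=cv2.INTER_CUBIC))
E
```

```text
(no output)
```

View pics/topc.png

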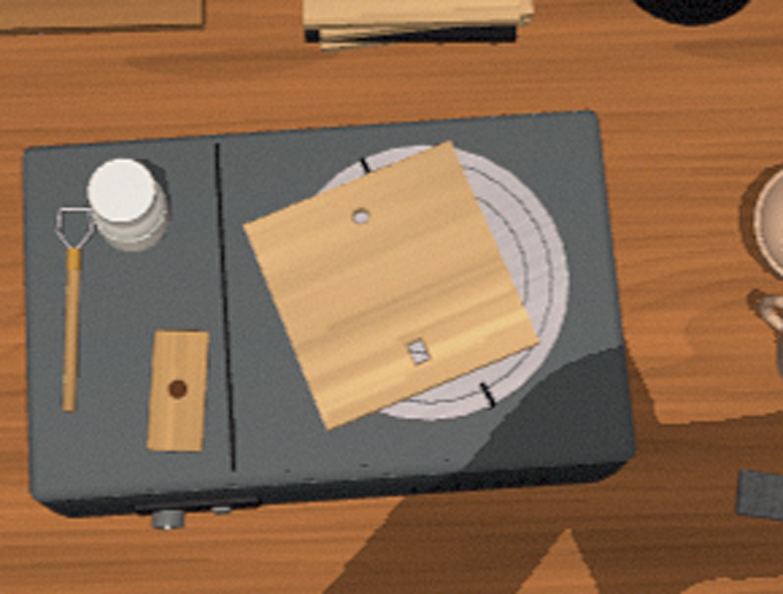

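View pics/scene0.png

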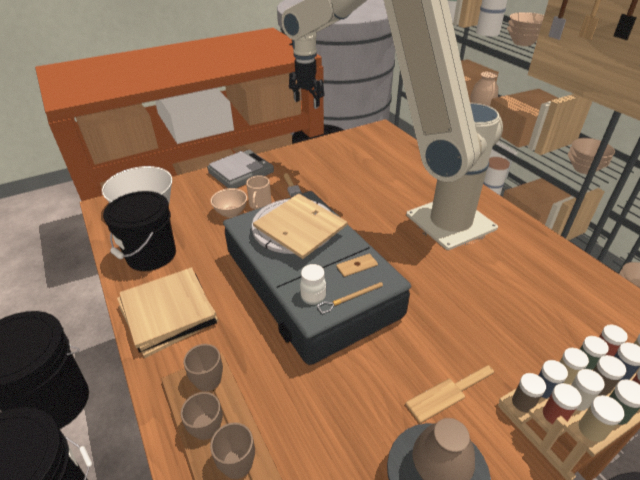

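The top crop shows the bat shifted toward the shelf (image left). The rim marks are at crop (365,165) and (488,394), the holes at (361,216) and (418,351), and the jar is at far left. Next I'll convert these to metric positions.

```bash
cat > h.py <<'E'
from plant import arm
import cv2,numpy as np
def ray(n,uv,z,pose=None):
    """pixels (N,2)->world points on plane z"""
    c=arm.get_calibration(n)
    uv=np.atleast_2d(np.array(uv,float))
    d=np.c_[(uv[:,0]-c["cx"])/c["fx"],(uv[:,1]-c["cy"])/c["fy"],np.ones(len(uv))]
    if n=="wrist":
        from scipy.spatial.transform import Rotation as R
        T=np.eye(4);T[:3,:3]=R.from_euler("xyz",pose[1]).as_matrix();T[:3,3]=pose[0]
        H=T@np.array(c["hand_eye"]);o=H[:3,3];d=d@H[:3,:3].T
    else:
        Rm=cv2.Rodrigues(np.array(c["rvec"]))[0];o=-Rm.T@np.array(c["tvec"]);d=d@Rm
    z=np.broadcast_to(z,len(uv))
    return o+d*((z-o[2])/d[:,2])[:,None]
E
python3 - <<'E'
from h import *
np.set_printoptions(precision=1,suppress=True)
p=lambda u,v:(190+u/2.7,120+v/2.7)
print("marks",ray("top",[p(365,165),p(488,394)],175))
print("corners",ray("top",[p(451,141),p(243,226),p(330,430),p(540,343)],192))
print("holes",ray("top",[p(361,216),p(418,351)],195))
print("deck",ray("top",[p(598,112),p(635,455),p(25,150),p(33,495)],140))
print("jar",ray("top",[p(121,185)],220))
im=cv2.imread("pics/top0.png")
m=arm.capture("top") is not None and arm.masks_of("top","wheel_head")
for k in m[:3]: print(k["confidence"],k["bbox"],k["mask"].sum())
E
```

```text
marks [[652.7  -7.5 175. ]
 [458.7 -98.8 175. ]]
corners [[ 665.2  -77.6  192. ]
 [ 598.    92.3  192. ]
 [ 430.4   26.8  192. ]
 [ 495.  -140.1  192. ]]
holes [[602.7  -2.5 195. ]
 [490.7 -43.8 195. ]]
deck [[ 706.7 -207.7  140. ]
 [ 412.1 -218.1  140. ]
 [ 686.8  279.4  140. ]
 [ 393.3  267.   140. ]]
jar [[625.9 186.5 220. ]]
0.8 [308.8, 175.7, 399.8, 276.7] 2281
```

```bash
python3 - <<'E'
from h import *
np.set_printoptions(precision=1,suppress=True)
print(np.array(arm.get_calibration("wrist")["hand_eye"]))
arm.movep([530,-60,470],[np.pi,0,0.44])
arm.move_gripper(1.0)
arm.hold(.3)
o=arm.observe();im=arm.capture("wrist");cv2.imwrite("pics/w1.png",im)
np.save("w1.npy",np.array([o["eef_pos"],o["tool_rot"]]))
print(o["t"],o["eef_pos"],o["tool_rot"],o["q"])
for t in("round_hole","slot_hole","bat","wheel_head"):
    print(t,[(np.round(d["location"],1).tolist(),round(d["confidence"],2)) for d in arm.pinpoint("wrist",t)][:3])
E
```

```text
[[  -0.    -0.9   -0.3   83. ]
 [   1.     0.    -0.     0.5]
 [   0.    -0.3    0.9 -132.4]
 [   0.     0.     0.     1. ]]
3.5917 [530.  -60.1 470. ] [-3.1  0.   0.4] [-0.1  0.1  1.5 -0.   1.5  1. ]
round_hole [([86.3, 293.7], 0.93)]
slot_hole [([213.8, 288.5], 0.63)]
bat [([150.5, 291.2], 0.88)]
wheel_head []
```

View pics/w1.png

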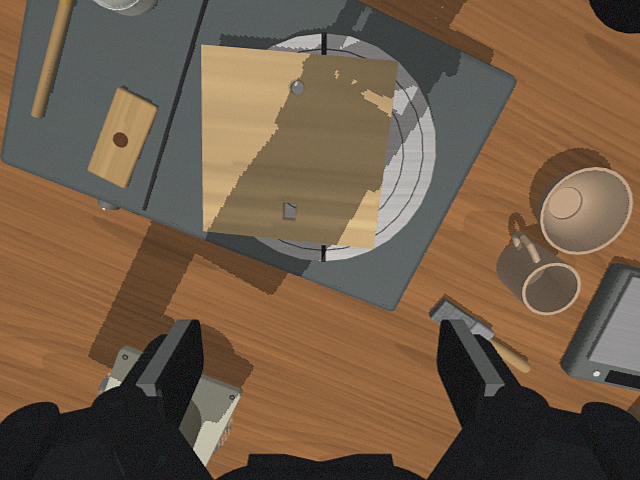

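The wrist view shows bat corners at (202,45), (397,62), (374,248) and (204,231). The rim mark outer ends are at (323,34) and (323,262), and the holes are at (297,87) and (290,211).

```bash
cat >> h.py <<'E'
def head_bat(n,marks,corners,zc,pose=None):
    """marks: px of (far, near) rim mark ends; corners: px. prints head pose and bat in head frame"""
    m=ray(n,marks,175,pose)[:,:2];C=m.mean(0);v=m[0]-m[1];a=np.arctan2(v[1],v[0])
    Rh=np.array([[np.cos(a),np.sin(a)],[-np.sin(a),np.cos(a)]])
    c=(ray(n,corners,zc,pose)[:,:2]-C)@Rh.T
    return C,a,np.linalg.norm(v),c
E
python3 - <<'E'
from h import *
np.set_printoptions(precision=2,suppress=True)
P=np.load("w1.npy")
# far-left, far-right, near-right, near-left ; left = head +y (low side)
C,a,L,c=head_bat("wrist",[(323.5,34),(323.5,262)],[(202,45),(397,62),(374,248),(204,231),(297,87),(290,211)],[187,204,204,187,198,198],P)
print(C,a,L);print(c)
print("sides",[np.linalg.norm(c[i]-c[(i+1)%4]) for i in range(4)],"centre",c[:4].mean(0),c[4:].mean(0))
for i,j in((3,0),(2,1),(5,4)): d=c[j]-c[i];print(np.arctan2(d[1],d[0]))
im=cv2.imread("pics/w1.png")
t=ray("wrist",[(323.5,34),(323.5,262),(228,150),(436,140)],175,P);print(t)
E
```

```text
[553.34 -53.57] 0.44275231712844265 229.84007559736548
[[104.58 111.41]
 [ 88.44 -65.13]
 [-87.74 -51.66]
 [-74.38 126.36]
 [ 67.95  24.55]
 [-49.83  34.08]]
sides [np.float64(177.27370886167267), np.float64(176.6969843024224), np.float64(178.52039016666086), np.float64(179.58311053677096)] centre [ 7.72 30.24] [ 9.06 29.31]
-0.08335865618260305
-0.07630867650641865
-0.08075474079420598
[[ 657.18   -4.34  175.  ]
 [ 449.5  -102.81  175.  ]
 [ 519.22   37.95  175.  ]
 [ 618.09 -148.74  175.  ]]
```

```bash
cat >> h.py <<'E'
C0=np.array([553.3,-53.6]);A=0.443
def W(x,y,z):
    c,s=np.cos(A),np.sin(A);return [C0[0]+c*x-s*y,C0[1]+s*x+c*y,z]
RX=[np.pi,0,A]            # fingers spread along head y
RY=[np.pi,0,A+np.pi/2]    # fingers spread along head x
E
python3 - <<'E'
from h import *
np.set_printoptions(precision=2,suppress=True)
arm.movep(W(0,-92,240),RY)
arm.move_straight(W(0,-92,200),velocity=120)
s=arm.move_straight(W(0,-92,160),velocity=25,stop_force=4)
o=arm.observe();print(s,o["eef_pos"],o["force"],o["t"])
arm.move_straight(W(0,-92,250),velocity=200)
E
```

```text
True [ 592.64 -136.67  172.88] [-2.26 -0.07  6.6 ] 6.8667
```

```bash
cat >> h.py <<'E'
def look(name,W_=W):
    arm.movep([530,-60,470],RX);arm.hold(.3)
    o=arm.observe();im=arm.capture("wrist");cv2.imwrite(f"pics/{name}.png",im)
    np.save(name+".npy",np.array([o["eef_pos"],o["tool_rot"]]))
    cv2.imwrite(f"pics/{name}c.png",cv2.resize(im[10:290,170:470],None,fx=2,fy=2,interpolation=cv2.INTER_CUBIC))
    for t in("round_hole","slot_hole"):
        print(t,[(np.round(d["location"],1).tolist(),round(d["confidence"],2)) for d in arm.pinpoint("wrist",t)][:1])
    print("t",o["t"])
E
python3 - <<'E'
from h import *
np.set_printoptions(precision=2,suppress=True)
arm.movep(W(132,30,250),RX)
print(arm.move_straight(W(132,30,177),velocity=120,stop_force=8))
print(arm.move_straight(W(101,30,177),velocity=25,stop_force=15))
print(arm.observe()["force"])
arm.move_straight(W(125,30,177),velocity=100)
arm.move_straight(W(125,30,260),velocity=200)
look("w2")
E
```

```text
False
False
[ 0.1   0.55 -0.51]
round_hole [([100.3, 298.4], 0.65)]
slot_hole [([221.1, 292.6], 0.79)]
t 13.4417
```

View pics/w2c.png

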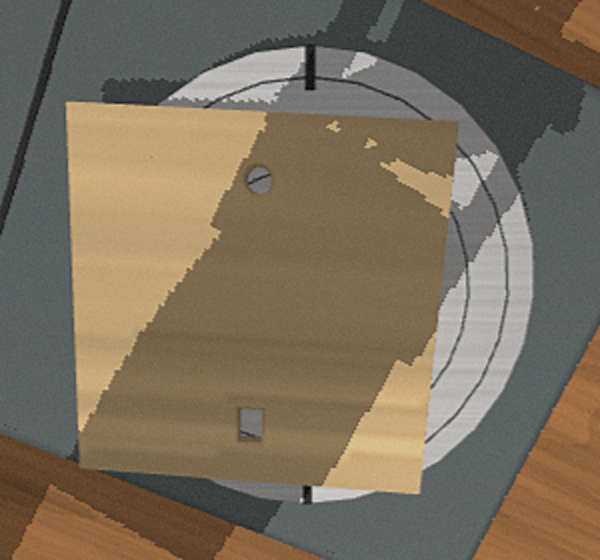

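The bat moved toward −x. Its crop corners are now at (67,101), (459,122), (420,494) and (80,467), and the marks are at (310,45) and (307,503).

```bash
cat >> h.py <<'E'
def rep(name,marks,corners,holes,z):
    f=lambda L:[(170+u/2,10+v/2) for u,v in L]
    P=np.load(name+".npy")
    C,a,L,c=head_bat("wrist",f(marks),f(corners)+holes,z,P)
    print("head",C,a,L);print(c)
    print("centre",c[:4].mean(0),c[4:].mean(0),"ang",[np.arctan2(*(c[j]-c[i])[::-1]).round(3) for i,j in((3,0),(2,1),(5,4))],
     "far/near edge",[(np.arctan2(*(c[i]-c[j])[::-1])-np.pi/2).round(3) for i,j in((0,1),(3,2))])
E
python3 - <<'E'
from h import *
np.set_printoptions(precision=2,suppress=True)
rep("w2",[(310,45),(307,503)],[(67,101),(459,122),(420,494),(80,467)],[(298.4,100.3),(292.6,221.1)],[187,204,204,187,198,198])
E
```

```text
head [554.26 -53.22] 0.44033290643082773 229.90870701672068
[[ 89.7  112.17]
 [ 80.33 -66.4 ]
 [-97.9  -58.03]
 [-89.85 121.14]
 [ 55.21  24.42]
 [-61.38  31.92]]
centre [-4.43 27.22] [-3.08 28.17] ang [np.float64(-0.05), np.float64(-0.047), np.float64(-0.064)] far/near edge [np.float64(-0.052), np.float64(-0.045)]
```

```bash
python3 - <<'E'
from h import *
np.set_printoptions(precision=2,suppress=True)
arm.movep(W(-3,148,250),RY)
print(arm.move_straight(W(-3,148,177),velocity=150,stop_force=8))
print(arm.move_straight(W(-3,111.3,177),velocity=30,stop_force=15))
arm.move_straight(W(-3,130,177),velocity=120)
arm.move_straight(W(-3,130,260),velocity=250)
arm.movep(W(-130,8,260),RX)
print(arm.move_straight(W(-130,8,177),velocity=150,stop_force=8))
print(arm.move_straight(W(-103.3,8,177),velocity=25,stop_force=15))
arm.move_straight(W(-122,8,177),velocity=120)
arm.move_straight(W(-122,8,260),velocity=250)
look("w3")
E
```

```text
False
False
False
False
round_hole [([94.9, 311.1], 0.6)]
slot_hole [([217.5, 312.2], 0.91)]
t 22.625
```

View pics/w3c.png

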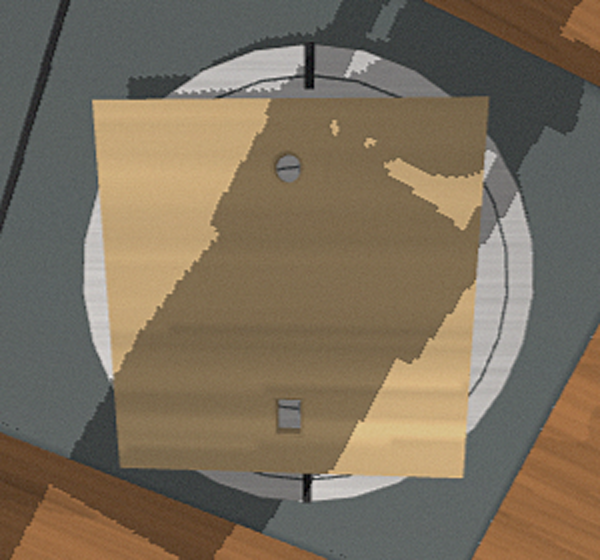

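The bat is now nearly aligned and about 10 mm off in y. Crop corners are (92,100), (488,97), (463,478) and (121,467), with marks at (309,43) and (307,500).

```bash
python3 - <<'E'
from h import *
np.set_printoptions(precision=2,suppress=True)
rep("w3",[(309,43),(307,500)],[(92,100),(488,97),(463,478),(121,467)],[(311.1,94.9),(312.2,217.5)],[187,205,205,187,197,197])
E
```

```text
head [554.74 -53.01] 0.441364964410061 229.0441893082021
[[ 89.07 100.21]
 [ 89.1  -78.79]
 [-90.17 -79.51]
 [-90.92  99.27]
 [ 58.69  12.32]
 [-59.11  11.88]]
centre [-0.73 10.3 ] [-0.21 12.1 ] ang [np.float64(0.005), np.float64(0.004), np.float64(0.004)] far/near edge [np.float64(0.0), np.float64(0.004)]
```

```bash
python3 - <<'E'
from h import *
np.set_printoptions(precision=2,suppress=True)
arm.movep(W(0,135,250),RY)
print(arm.move_straight(W(0,135,177),velocity=150,stop_force=8))
arm.move_straight(W(0,110,177),velocity=60,stop_force=8)
s=arm.move_straight(W(0,99,177),velocity=12,stop_force=7)
o=arm.observe();d=o["eef_pos"][:2]-C0;print(s,"y",-np.sin(A)*d[0]+np.cos(A)*d[1],o["force"])
arm.move_straight(W(0,125,177),velocity=120)
arm.move_straight(W(0,125,260),velocity=250)
look("w4")
E
```

```text
False
True y 100.23643100943505 [-0.4   1.38 -0.13]
round_hole [([94.7, 326.6], 0.76)]
slot_hole [([216.0, 325.7], 0.79)]
t 28.375
```

View pics/w4c.png

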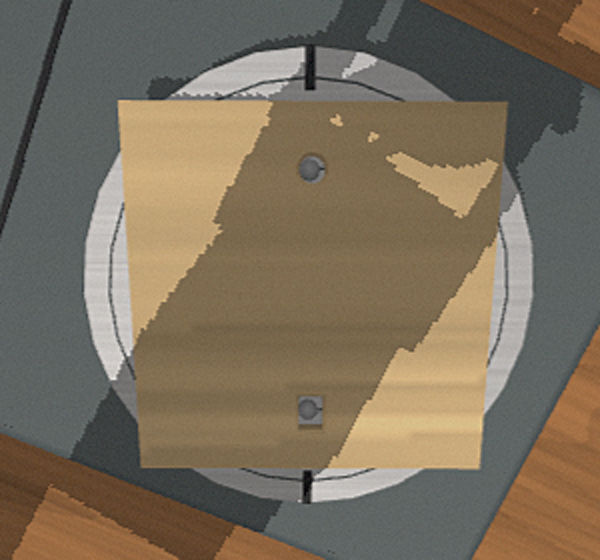

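Both pins show inside the holes, at crop (311,168) and (308,409). I'll check flatness from the edge lengths at z = 187.

```bash
python3 - <<'E'
from h import *
np.set_printoptions(precision=2,suppress=True)
rep("w4",[(310,45),(307,502)],[(119,100),(508,102),(481,468),(141,468)],[(326.6,94.7),(325.7,216)],187)
rep("w4",[(310,45),(307,502)],[(119,100),(508,102),(481,468),(141,468)],[(326.6,94.7),(325.7,216)],195)
im=arm.capture("scene");cv2.imwrite("pics/s5.png",cv2.resize(im[170:290,220:370],None,fx=5,fy=5,interpolation=cv2.INTER_CUBIC))
E
```

```text
head [554.44 -53.18] 0.44054261246437 229.62272943195705
[[ 89.99  88.26]
 [ 89.7  -91.63]
 [-90.08 -92.54]
 [-90.73  88.78]
 [ 59.98  -1.79]
 [-59.41  -1.87]]
centre [-0.28 -1.78] [ 0.28 -1.83] ang [np.float64(-0.003), np.float64(0.005), np.float64(0.001)] far/near edge [np.float64(-0.002), np.float64(0.004)]
head [554.44 -53.18] 0.44054261246437 229.62272943195705
[[ 89.38  86.64]
 [ 89.09 -89.78]
 [-87.23 -90.67]
 [-87.86  87.15]
 [ 59.94  -1.67]
 [-57.14  -1.75]]
centre [ 0.85 -1.66] [ 1.4  -1.71] ang [np.float64(-0.003), np.float64(0.005), np.float64(0.001)] far/near edge [np.float64(-0.002), np.float64(0.004)]
```

View pics/s5.png

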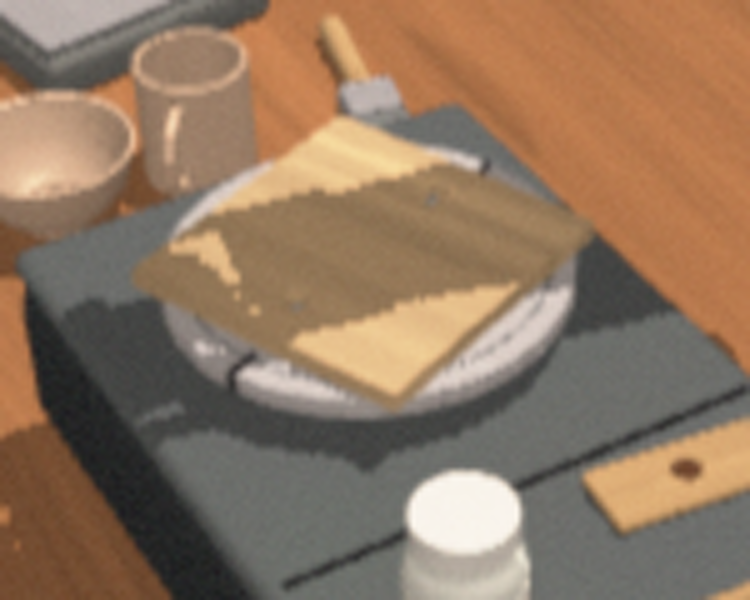

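Edge lengths fit a flat bat. The near side is ambiguous by about 3 mm, so I'll centre it lightly and check its height by touch at both ends. If it's flat, the TCP should stop at about 184.9.

```bash
python3 - <<'E'
from h import *
np.set_printoptions(precision=2,suppress=True)
arm.movep(W(0,-128,250),RY)
arm.move_straight(W(0,-128,177),velocity=150,stop_force=8)
print(arm.move_straight(W(0,-104,177),velocity=20,stop_force=4))
arm.move_straight(W(0,-125,177),velocity=120)
arm.move_straight(W(0,-125,250),velocity=250)
for x in(-78,78):
    arm.movep(W(x,0,225),RX)
    arm.move_straight(W(x,0,198),velocity=120)
    s=arm.move_straight(W(x,0,178),velocity=20,stop_force=4)
    o=arm.observe();print(x,s,o["eef_pos"][2],o["force"])
    arm.move_straight(W(x,0,235),velocity=200)
look("w5")
print(arm.observe()["t"])
E
```

```text
False
-78 True 184.84478351675574 [-1.34  1.22  7.39]
78 True 184.85752176383286 [-1.28 -0.24  5.97]
round_hole [([93.3, 325.0], 0.64)]
slot_hole [([216.5, 326.2], 0.66)]
t 39.2083
39.3583
```

View pics/w5.png

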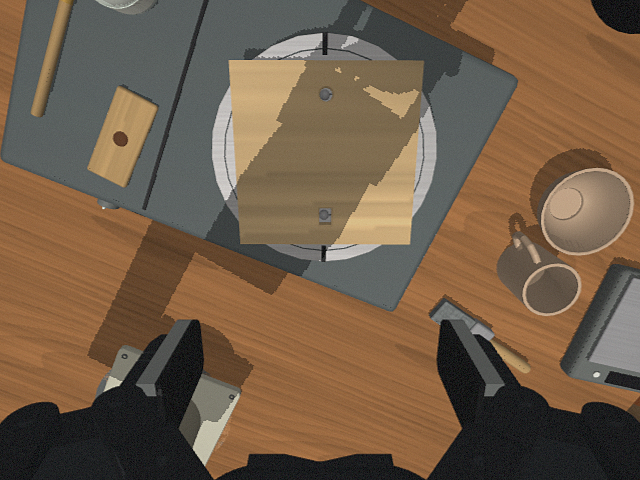

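The bat is seated: both ends touched at 184.85 mm (expected 184.9), and the pins show in both holes at (325,94) and (325,215). The hand is well clear.

```bash
python3 -c "
from plant import arm
print(arm.finish_job())"
```

```text
the job is handed in; nothing more can be done
None
```

The bat lies flat on the wheel head with both holes over the pins, the hand is clear, nothing else was touched, and I handed the job in at about 39 s of the 64 s limit.

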